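Hold the spring clip open around the edge of an engraving plate

TASK

Pull the wider of the two grey zinc plates up in its slotted wooden holder as far as it will go. Then pick up the spring clip, squeeze its handles fully together so its jaws gape, and bring the open jaws around one of the raised plate's upright side edges, above the holder, with the edge well inside the jaws and nothing pressing on the plate or holder, so that I can slip a tracing in between. Finish like that, still holding the clip squeezed open in the air around the edge; leave the narrower plate down and the other things on the bench where they are.

Things in the scene. Friction and masses are not known exactly. Their poses are not given: they have to be found in the camera images.
- wide_holder: Fixed wooden block with a slot, 40 x 104 mm and 65 mm high, holding the WIDER plate (84 mm). Origin: centre of its underside, on the bench. z up; x runs through the plate's thickness, y along the plate's width.
- narrow_holder: Identical fixed block (40 x 104 x 65 mm) holding the NARROWER plate (46 mm), which is left down. Same axes. The two holders may stand on either side.
- wide_plate (a joint): How far the wide grey zinc plate (8 mm thick, 84 wide, 85 high) is slid up in its holder, m: 0 fully down, 0.045 upper stop; starts 0 to 8 mm up. At 0 its top edge is 91 mm above the bench, 26 mm above the holder; at 0.045 it is 136 mm above the bench with the lower 14 mm still in the slot. The felt slot drags with about 5 N, so the plate stays where it is left.
- narrow_plate (a joint): The same for the narrow plate (8 x 46 x 85 mm): stays down.
- wide_plate_top (a point): Middle of the wide plate's top edge; the plate can be pinched here across its 8 mm thickness (holder's x).
- wide_plate_left (a point): Point on the wide plate's upright side edge on the holder's +y side, mid-thickness, 50 mm above the plate's lower edge (35 mm below its top). Moves up with the plate.
- wide_plate_right (a point): The same point on the plate's side edge on the holder's -y side.
- clip: Loose dark steel spring clip of the clothes-peg kind lying on its side on the bench, 110 mm long, 24 mm thick (vertically), 120 g. Origin: on its pivot, at the underside. x points from the pivot to the jaw tips (50 mm ahead), -x to the handle ends (62 mm behind); y is the line along which jaws and handles spread; z up as it lies.
- clip_left (a joint): Rocking angle of the clip's +y half, rad: 0 jaws shut by the spring, 0.26 handles squeezed to the stop (about 9 N at the handles). At 0.26 the handles are parallel, with flat outer faces 28 mm apart, and the jaws gape about 23 mm at the tips, more behind the 8 mm long tip pads.
- clip_right (a joint): The same for the -y half; the two are geared together and read alike.
- clip_grip (a point): Middle between the two handles, 47 mm behind the pivot, at mid-thickness (12 mm): where to squeeze, along the clip's y, from above. At rest the handles' outer faces stand about 51 mm apart here and 58 mm at their ends.
- clip_mouth (a point): Middle of the space between the open jaws, 30 mm ahead of the pivot and 19 mm behind the jaw tips, at mid-thickness: the plate's edge belongs about here. Same axes as the clip.
- graver_a: Bystander: hand graver with wooden handle, about 120 mm long, 18 mm high.
- graver_b: Bystander: a longer hand graver, about 140 mm long, 18 mm high.
- loupe: Bystander: black eye loupe, 34 mm across, 28 mm high.
- tin: Bystander: small glass jar with steel lid, 52 mm across, 45 mm high.
- blank: Bystander: flat brass blank, 70 x 50 x 8 mm.
- oilstone: Bystander: grey oilstone, 50 x 130 x 22 mm.
- hammer: Bystander: small hammer lying on the bench.
Things that resemble listed ones, but are neither listed nor needed, are in the scene too. What is shaped like the clip but red is not meant.

How it is judged (in metres and radians):
On the way, in this order (a step that is already met when the one before it is completed fails the run):
1. the wide plate is pulled up to its stop (at least 38 of 45 mm) (value of joint wide_plate above 0.038 m), for 0.2 s.
2. the clip is off the bench, held in the fingers and squeezed open (height (world z) of clip_mouth above 0.04 m and value of joint each of clip_left, clip_right above 0.2 rad and contact force between clip and the fingers above 2 N), for 0.2 s.
At the end, for the whole second after the job is handed in: Wide plate at least 36 of 45 mm up; clip in the fingers, in the air, still, each half over 0.2 of 0.26 rad open; one side edge of that plate at least 8 mm inside the jaw tips, within 10 mm of their middle plane, above the holder; clip and arm press on plate and holder with under 2 N (value of joint wide_plate above 0.036 m and value of joint each of clip_left, clip_right above 0.2 rad and contact force between clip and the fingers above 2 N and contact force between each of clip, the arm, the fingers and wide_holder below 2 N and height (world z) of clip_mouth above 0.07 m and linear speed of clip below 0.05 m/s and ((x of wide_plate_left in the frame of clip_mouth between -0.022 and 0.011 m and y of wide_plate_left in the frame of clip_mouth between -0.01 and 0.01 m and z of wide_plate_left in the frame of clip_mouth between -0.023 and 0.023 m) or (x of wide_plate_right in the frame of clip_mouth between -0.022 and 0.011 m and y of wide_plate_right in the frame of clip_mouth between -0.01 and 0.01 m and z of wide_plate_right in the frame of clip_mouth between -0.023 and 0.023 m))); the arm keeps its last pose, push and grip.
It fails at once if the narrow plate is pulled up (value of joint narrow_plate above 0.02 m).
It fails at once if a bystander is shoved away (over 40 mm) (distance of any of graver_a, graver_b, loupe, tin, blank, oilstone, hammer from where it was at the start of the episode above 0.04 m).
It also fails if it takes over 48 s, if anything falls off the work surface, if the arm or the gripper's body presses on something with over 40 N, if the wrist force passes 120 N, or if a joint passes its speed limit or range.

ROBOT

A 6-joint arm with a two-finger parallel gripper is mounted at the origin on the work surface. World frame = base frame: x ahead of the robot, y to its left, z up, the work surface at z = 0. Lengths are in m, angles in degrees, forces in N, time in s.
With the tool pointing down it reaches from about 0.35 to 0.975 m from the base axis. Payload 7.1 kg.
Tool frame: the origin (TCP) lies midway between the tips of the shut fingers; the grasp point (between the pads) lies robot.pinch_z behind it (robot.pinch_z is the distance from the TCP to the grasp point, in m); z points along the fingers, y is the line along which they close (so a half turn about z gives the same grasp; the last joint's range is limited). The gripper opens to 88 mm and grips with 3 to 60 N. Pads are 20 mm wide; open, the fingers measure 115 mm over their backs; the gripper's body (75 mm by 178 mm) begins 61 mm behind the grasp point.
Start: joints at [-64.171, 24.242, 93.386, -0, 62.372, -1.089], TCP at [0.283, -0.557, 0.223] pointing down, gripper open.
Joint ranges: [-172.04, 172.04], [-51.8, 120.97], [4.93, 147.93], [-75.15, 255.16], [6.16, 154.13], [-145.62, 145.62]. Speed limits (degrees/s): [136.94, 136.94, 172.46, 180, 180, 180].

INTERFACE

Orientations are given as a 3x3 rotation matrix whose columns are the frame's x, y, z axes.
In Python, from bench import robot gives the robot as it stands. The module is installed in compiled form; this text tells all that it offers.
- The arm moves only by the tool send_rows, never from a script. Its argument "series" is a list of rows, each an object of numbers: "tx", "ty", "tz": the shift along the tool's x, y, z scaled (see below); "rx", "ry", "rz": the turn, a rotation vector about the tool's x, y, z scaled (see below); "jaw": the opening, from 0 (shut) to 1 (fully open). A call has exactly 5 rows; each row is the pose to reach, as a shift and turn from the pose commanded when the call began, along the tool's axes at that moment; what a row does not reach only later rows make up. The controller multiplies each number of a shift by 0.15 m and each number of a turn by pi/2 rad. A row lasts 1/8 s, in which the tool goes at most 62.5 mm and 10.7 degrees, less where a joint would pass 70% of its speed; a pose out of reach is approached as far as the arm can. A call with a number of a shift or a turn outside -1 to 1 is refused whole. A call with a gripper value outside its range is refused whole. The fingers move at their own pace and stop on an object; the grip force is fixed at half the most. Time passes only in rows, so rows that repeat a pose let the fingers close, or fill a call up. It gives the time, the measured TCP pose, the force, the opening and the grip force at its end, in the units of the state.
- robot.state(): the state, without advancing time (a new reading comes with each control period).
- robot.get_image(name): name is "scene" or "top" or "wrist"; returns a dict with "pixels" (420x560x3 uint8, red, green, blue), "z_map" (420x560 float32, m along the optical axis (not along the pixel's ray), 0 where there is no reading), "intrinsics" (3x3 intrinsics, pixels), "k1" (the pictures are not rectified: a ray, as slopes to the right and down, at radius r is drawn at 1 + k1 r^2 times it, then the intrinsics apply), "pose" (4x4, takes a point from camera to world coordinates). Camera axes: x right, y up, looking along -z (the intrinsics and any distortion apply to the point x, -y, -z); pixel columns grow to the right and rows downward; lengths in m; the calibration is good to about 2 mm. A picture is of the moment at which its call begins.
- robot.sign_off(): hands the job in; it is judged then, once.
Trained networks look in a picture, given as the dict that the camera call returned (one of the last four; its "shot" number tells which), for a name from the list of things; names that differ only in an ending like _2 or _b are one class to them, and where a whole thing is asked for, a point or a joint stands for the part that bears it (a point fixed in the world has none). Each returns a list of dicts, best first, with "p" (0 to 1); they miss things now and then, are a little off and sometimes report something else, mostly with a low value. They report only what shows in the picture. A call takes as long as a camera call. They do not tell look-alikes from the thing itself.
- robot.cut_out(picture, name): "mask" (420x560 bool, what is visible of it) and "at" ([column, row] as shares, 0 to 1, of the picture: columns of its width, rows of its height, amid what is visible of it).
- robot.landmark_of(picture, name): "at" ([column, row] as shares, 0 to 1, of the picture: columns of its width, rows of its height: a listed point, or the origin of a listed thing).
The state is a dict: "time": time; "joint_positions": joint angles; "qvel": joint speeds; "effort": joint torques, N m; "position": TCP position; "tool_rot": TCP orientation; "wrist_force": force on the tool from outside, world axes, zero at the start; "torque": the same for the moment, N m; "finger_gap": finger opening in m; "finger_force": force on a finger pad.
Only numpy, scipy, OpenCV 4.12 (cv2) and the standard library are available. Lean on these libraries where they do the work, as an engineer would, in place of code of your own. Each camera call takes 0.05 s, during which the arm holds its last target. There are 200 camera calls.

## Working session

There is one attempt and no reset: what is moved stays moved. The work goes in short steps, Python scripts to look and compute and a tool call to move; the robot and the scene stay as the last step left them, time stands still between calls to the robot, and variables do not carry over. Pictures are saved under pics/ and viewed, at most 10 in all, crops included, and the job is handed in when it is done.

Besides the shell and the picture viewer there is one more tool, called after "Emit:" as name([rows], argument=value, ...), one row to a line, values as JSON. send_rows: Moves the arm, as the interface text tells. Its arguments: {"type":"object","properties":{"series":{"type":"array","items":{"type":"object","properties":{"tx":{"type":"number"},"ty":{"type":"number"},"tz":{"type":"number"},"rx":{"type":"number"},"ry":{"type":"number"},"rz":{"type":"number"},"jaw":{"type":"number"}}}}},"required":["series"]}

```bash
mkdir -p pics; cat > h.py <<'E'
import numpy as np, cv2
from bench import robot
def ray(p,uv):
    K=np.array(p["intrinsics"]);a=(uv[0]-K[0,2])/K[0,0];b=(uv[1]-K[1,2])/K[1,1]
    x,y=a,b
    for _ in range(20):
        s=1+p["k1"]*(x*x+y*y);x,y=a/s,b/s
    return np.array([x,-y,-1.])
def world(p,uv,d=None,z=None):
    T=np.array(p["pose"]);r=T[:3,:3]@ray(p,uv);o=T[:3,3]
    if z is not None: d=(z-o[2])/r[2]
    return o+d*r
def dep(p,uv):
    u,v=int(round(uv[0])),int(round(uv[1]));w=p["z_map"][max(v-2,0):v+3,max(u-2,0):u+3];w=w[w>0]
    return np.median(w) if w.size else np.nan
def px(a): return np.array([a[0]*560,a[1]*420])
def cloud(p,mask):
    vs,us=np.nonzero(mask&(p["z_map"]>0))
    return np.array([world(p,(u,v),p["z_map"][v,u]) for u,v in zip(us,vs)])
def save(p,n,crop=None,s=1):
    im=cv2.cvtColor(p["pixels"],cv2.COLOR_RGB2BGR)
    if crop: im=im[crop[1]:crop[3],crop[0]:crop[2]]
    cv2.imwrite("pics/"+n,cv2.resize(im,None,fx=s,fy=s,interpolation=cv2.INTER_CUBIC))
E
python3 - <<'E'
from h import *
np.set_printoptions(precision=3,suppress=True)
s=robot.state();print(s["time"],s["position"],s["tool_rot"],robot.pinch_z)
P={}
for n in("scene","top"):
    p=robot.get_image(n);P[n]=p;save(p,n+"0.png",s=1.4)
    print(n,p["pose"][:3,3] if hasattr(p["pose"],'shape') else p["pose"])
    for o in("wide_holder","narrow_holder","wide_plate_top","clip","clip_grip","clip_mouth","tin","hammer"):
        for r in robot.landmark_of(p,o)[:3]:
            u=px(r["at"]);print(o,round(r["p"],2),u,world(p,u,dep(p,u)))
E
```

```text
0.0 [ 0.283 -0.557  0.222] [[ 0.892  0.453 -0.001]
 [ 0.453 -0.892  0.001]
 [ 0.    -0.001 -1.   ]] 0.0187
scene [1.213 0.46  0.748]
wide_holder 0.97 [151.872 213.612] [ 0.588 -0.213  0.013]
narrow_holder 0.67 [331.912 276.402] [0.579 0.24  0.02 ]
narrow_holder 0.35 [179.48  277.704] [ 0.727 -0.027  0.022]
wide_plate_top 0.91 [145.096 180.18 ] [ 0.568 -0.233  0.09 ]
clip 0.94 [227.584 236.418] [ 0.569 -0.015  0.011]
clip 0.84 [279.72  208.614] [0.439 0.048 0.019]
clip 0.64 [218.624 192.486] [ 0.449 -0.117  0.014]
clip_grip 0.93 [299.096 208.11 ] [0.397 0.078 0.002]
clip_grip 0.85 [202.328 186.312] [ 0.456 -0.16   0.023]
clip_grip 0.71 [147.112 179.508] [ 0.565 -0.23   0.091]
clip_mouth 0.92 [266.616 203.616] [0.441 0.014 0.023]
clip_mouth 0.81 [228.816 193.62 ] [ 0.445 -0.09   0.018]
clip_mouth 0.58 [219.296 233.31 ] [ 0.571 -0.035  0.012]
tin 0.92 [180.488 276.696] [ 0.724 -0.026  0.023]
hammer 0.87 [428.904 328.608] [0.62  0.447 0.026]
top [0.431 0.074 1.234]
wide_holder 0.62 [399.224 218.106] [ 0.56  -0.214  0.063]
narrow_holder 0.67 [223.496 225.792] [0.545 0.225 0.064]
wide_plate_top 0.54 [404.488 216.888] [ 0.563 -0.227  0.063]
clip 0.81 [363.328 266.112] [ 0.443 -0.127  0.02 ]
clip 0.73 [296.408 274.218] [ 0.424  0.044 -0.   ]
clip 0.65 [319.088 221.802] [ 0.557 -0.016  0.023]
clip_grip 0.73 [382.2   268.002] [ 0.437 -0.18  -0.001]
clip_grip 0.72 [312.2   243.096] [ 0.504  0.001 -0.002]
clip_grip 0.56 [280.504 278.586] [ 0.413  0.085 -0.001]
clip_mouth 0.85 [326.592 212.1  ] [ 0.585 -0.038 -0.   ]
clip_mouth 0.7 [308.504 268.716] [ 0.438  0.012 -0.001]
clip_mouth 0.56 [354.424 268.884] [ 0.436 -0.107 -0.001]
tin 0.85 [322.784 165.69 ] [ 0.701 -0.027  0.039]
tin 0.67 [392.784 150.78 ] [ 0.744 -0.215  0.02 ]
hammer 0.91 [144.984 206.514] [0.602 0.438 0.018]
```

View pics/scene0.png

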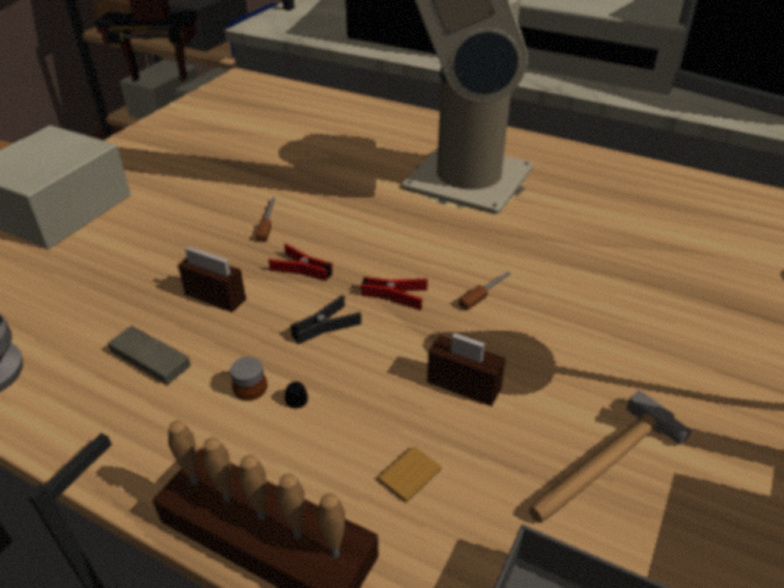

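View pics/top0.png

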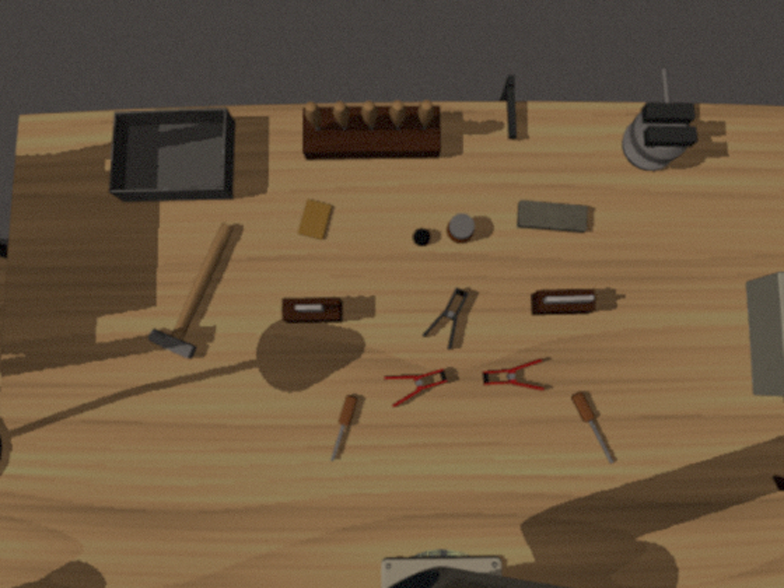

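The scene shows the wide-plate holder at scene px (151,195) / top px (402,215). The narrow one is at scene (331,262) / top (223,221). There are three clip shapes: the dark one at top px (320,222), and red ones at (300,271) and (363,268). The dark one fits the text, which excludes red. I'll confirm this in a crop and measure.

```bash
python3 - <<'E'
from h import *
np.set_printoptions(precision=4,suppress=True)
for n in("top","scene"):
    p=robot.get_image(n)
    if n=="top": save(p,"crop1.png",(280,180,450,260),4.6)
    for o in("clip","wide_plate","wide_holder","narrow_plate","narrow_holder"):
        for r in robot.cut_out(p,o)[:3]:
            c=cloud(p,r["mask"])
            if len(c)<10: continue
            col=np.median(p["pixels"][r["mask"]],0)
            zt=np.percentile(c[:,2],95); t=c[c[:,2]>zt-.006]
            b=cv2.minAreaRect((t[:,:2]*1000).astype(np.float32))
            print(n,o,round(r["p"],2),px(r["at"]),len(c),col,"zt",round(zt,4),"topmean",t.mean(0),"rect",[np.round(x,1) for x in b])
E
```

```text
top clip 0.71 [296.016 274.302] 239 [113.  43.  30.] zt 0.0264 topmean [0.4252 0.0449 0.0232] rect [array([419.6,  37.9]), array([52.4, 99.8]), np.float64(8.5)]
top clip 0.61 [322.224 221.088] 135 [52.5 46.  39. ] zt 0.0262 topmean [ 0.5505 -0.0245  0.0232] rect [array([548.3, -24.5]), array([ 52.2, 101.8]), np.float64(57.1)]
top clip 0.52 [363.608 268.8  ] 183 [107.  37.  26.] zt 0.0256 topmean [ 0.4382 -0.1313  0.0228] rect [array([ 433.5, -130.7]), array([51.6, 98.8]), np.float64(4.6)]
top wide_plate 0.5 [135.072 220.08 ] 1091 [86. 67. 48.] zt 0.0275 topmean [0.5717 0.4615 0.0246] rect [array([603.5, 446. ]), array([ 86.6, 254.5]), np.float64(63.9)]
top wide_plate 0.45 [402.976 213.906] 163 [115.  106.5 101. ] zt 0.093 topmean [ 0.5702 -0.2297  0.0898] rect [array([ 570.7, -227.4]), array([ 8.2, 80.5]), np.float64(0.6)]
top narrow_plate 0.56 [220.304 221.382] 97 [116. 109. 102.] zt 0.0954 topmean [0.5595 0.2293 0.0928] rect [array([560.2, 229.8]), array([ 7.5, 44. ]), np.float64(0.3)]
top narrow_holder 0.89 [220.08  220.206] 727 [50. 27. 17.] zt 0.0917 topmean [0.5597 0.2287 0.092
[... 1236 characters left out ...]
64(89.2)]
scene narrow_plate 0.63 [333.2   250.194] 337 [56. 52. 49.] zt 0.0949 topmean [0.561  0.2315 0.0929] rect [array([559.8, 231.4]), array([11.1, 46.4]), np.float64(0.3)]
scene narrow_holder 0.94 [334.824 268.002] 2053 [31. 17. 10.] zt 0.0895 topmean [0.5616 0.2318 0.0909] rect [array([559.8, 231.4]), array([11.1, 46.4]), np.float64(0.3)]
scene narrow_holder 0.65 [105.728 252.798] 1317 [80. 74. 61.] zt 0.0238 topmean [ 0.7384 -0.2154  0.0216] rect [array([ 737. , -219.1]), array([135.3,  51.9]), np.float64(85.5)]
scene narrow_holder 0.39 [234.584 232.218] 789 [32. 31. 28.] zt 0.0253 topmean [ 0.5518 -0.0188  0.0232] rect [array([548.4, -21. ]), array([ 60.4, 105.8]), np.float64(60.4)]
```

View pics/crop1.png

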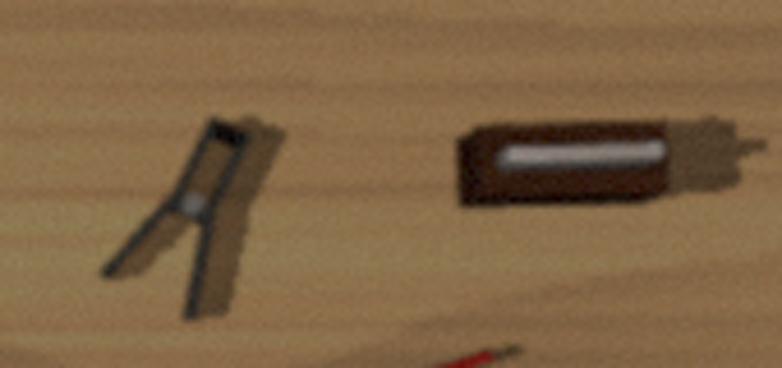

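The crop shows the dark clip at top px (321,222), jaws towards upper right, and the long plate in the right holder at px (402,214). Those are the targets. The wide plate is at about (0.571, -0.226) with its top at 0.091, which agrees with the text.

```bash
cat >> h.py <<'E'
def plan(xyz,yaw):
    """shift and rz (in row units) to TCP xyz, tool pointing straight down with tool x at world yaw (deg)"""
    from scipy.spatial.transform import Rotation as R
    s=robot.state();M=np.array(s["tool_rot"]);d=M.T@(np.array(xyz)-s["position"])
    c,n=np.cos(np.radians(yaw)),np.sin(np.radians(yaw))
    G=np.array([[c,n,0],[n,-c,0],[0,0,-1]])
    rv=R.from_matrix(M.T@G).as_rotvec()
    print("t",np.round(s["time"],2),"pos",np.round(s["position"],4),"F",np.round(s["wrist_force"],1),"gap",round(s["finger_gap"],4),"shift",np.round(d/.15,3),"turn",np.round(rv/(np.pi/2),3))
E
python3 -c "
from h import *
plan((.571,-.226,.2),90)"
```

```text
t 1.5 pos [ 0.2829 -0.5573  0.2227] F [-0.1  0.5  0.2] gap 0.0879 shift [ 2.712 -1.1    0.151] turn [ 0.     0.    -0.701]
```

Emit:
send_rows([
  {"tx": 0.3, "ty": -0.12, "tz": 0, "rx": 0, "ry": 0, "rz": -0.1, "jaw": 1},
  {"tx": 0.6, "ty": -0.24, "tz": 0, "rx": 0, "ry": 0, "rz": -0.2, "jaw": 1},
  {"tx": 0.9, "ty": -0.36, "tz": 0, "rx": 0, "ry": 0, "rz": -0.3, "jaw": 1},
  {"tx": 1, "ty": -0.4, "tz": 0, "rx": 0, "ry": 0, "rz": -0.4, "jaw": 1},
  {"tx": 1, "ty": -0.4, "tz": 0, "rx": 0, "ry": 0, "rz": -0.5, "jaw": 1},
])

```text
time: 2.12
position: [0.3906, -0.4346, 0.2228]
tool_rot: [[0.303, 0.953, 0.0], [0.953, -0.303, 0.0], [0.0, 0.0, -1.0]]
wrist_force: [0.8, 1.0, -0.1]
finger_gap: 0.0876
finger_force: 0.0
```

```bash
python3 -c "
from h import *
plan((.571,-.226,.2),90)"
```

```text
t 2.12 pos [ 0.3906 -0.4346  0.2228] F [ 0.8  1.  -0.1] gap 0.0876 shift [1.69  0.724 0.152] turn [ 0.    -0.    -0.196]
```

Emit:
send_rows([
  {"tx": 0.3, "ty": 0.14, "tz": 0, "rx": 0, "ry": 0, "rz": 0, "jaw": 1},
  {"tx": 0.6, "ty": 0.28, "tz": 0, "rx": 0, "ry": 0, "rz": 0, "jaw": 1},
  {"tx": 0.8, "ty": 0.35, "tz": 0, "rx": 0, "ry": 0, "rz": 0, "jaw": 1},
  {"tx": 0.85, "ty": 0.37, "tz": 0, "rx": 0, "ry": 0, "rz": 0, "jaw": 1},
  {"tx": 0.85, "ty": 0.37, "tz": 0, "rx": 0, "ry": 0, "rz": 0, "jaw": 1},
])

```text
time: 2.75
position: [0.4819, -0.3319, 0.2227]
tool_rot: [[0.31, 0.951, -0.0], [0.951, -0.31, -0.0], [-0.0, -0.0, -1.0]]
wrist_force: [-0.3, 0.4, 0.4]
finger_gap: 0.088
finger_force: 0.0
```

Emit:
send_rows([
  {"tx": 0.3, "ty": 0.13, "tz": 0, "rx": 0, "ry": 0, "rz": -0.1, "jaw": 1},
  {"tx": 0.6, "ty": 0.25, "tz": 0, "rx": 0, "ry": 0, "rz": -0.19, "jaw": 1},
  {"tx": 0.8, "ty": 0.34, "tz": 0, "rx": 0, "ry": 0, "rz": -0.19, "jaw": 1},
  {"tx": 0.84, "ty": 0.35, "tz": 0, "rx": 0, "ry": 0, "rz": -0.19, "jaw": 1},
  {"tx": 0.84, "ty": 0.35, "tz": 0, "rx": 0, "ry": 0, "rz": -0.19, "jaw": 1},
])

```text
time: 3.38
position: [0.5702, -0.2293, 0.2226]
tool_rot: [[0.018, 1.0, -0.001], [1.0, -0.018, -0.0], [-0.0, -0.001, -1.0]]
wrist_force: [-0.1, 0.2, -0.2]
finger_gap: 0.0877
finger_force: 0.0
```

```bash
python3 - <<'E'
from h import *
p=robot.get_image("wrist"); save(p,"w1.png")
for o in("wide_plate","narrow_plate"):
    for r in robot.cut_out(p,o)[:2]:
        c=cloud(p,r["mask"])
        t=c[c[:,2]>.085]
        if len(t)>10:
            print(o,round(r["p"],2),px(r["at"]),len(t),np.median(t[:,2]),[np.round(x,1) for x in cv2.minAreaRect((t[:,:2]*1000).astype(np.float32))])
for r in robot.landmark_of(p,"wide_plate_top")[:2]:
    u=px(r["at"]);print(r["p"],u,world(p,u,z=.091),world(p,u,dep(p,u)))
plan((.571,-.226,.2),90)
E
```

```text
wide_plate 0.68 [281.008 192.696] 989 0.09058799086202352 [array([ 570.9, -228.3]), array([ 8. , 82.6]), np.float64(0.8)]
0.96 [279.384 196.602] [ 0.56996678 -0.22682944  0.091     ] [ 0.56996612 -0.22684675  0.09092906]
t 3.58 pos [ 0.5701 -0.2295  0.2227] F [-0.3  0.6  0.5] gap 0.0875 shift [0.024 0.006 0.151] turn [-0.     0.    -0.012]
```

Emit:
send_rows([
  {"tx": 0, "ty": 0, "tz": 0.3, "rx": 0, "ry": 0, "rz": -0.01, "jaw": 1},
  {"tx": 0, "ty": 0, "tz": 0.6, "rx": 0, "ry": 0, "rz": -0.01, "jaw": 1},
  {"tx": 0.01, "ty": 0.0, "tz": 0.8, "rx": 0, "ry": 0, "rz": -0.01, "jaw": 1},
  {"tx": 0.01, "ty": 0.0, "tz": 0.95, "rx": 0, "ry": 0, "rz": -0.01, "jaw": 1},
  {"tx": 0.01, "ty": 0.0, "tz": 1.0, "rx": 0, "ry": 0, "rz": -0.01, "jaw": 1},
])

```text
time: 4.2
position: [0.5697, -0.2272, 0.0713]
tool_rot: [[0.002, 1.0, -0.002], [1.0, -0.002, 0.001], [0.001, -0.002, -1.0]]
wrist_force: [-0.2, 0.8, 0.6]
finger_gap: 0.0879
finger_force: 0.0
```

Emit:
send_rows([
  {"jaw": 0.5},
  {"jaw": 0},
  {"jaw": 0},
  {"jaw": 0},
  {"jaw": 0},
])

```text
schema error: expected keys tx, ty, tz, rx, ry, rz, jaw
```

Emit:
send_rows([
  {"jaw": 0},
  {"jaw": 0},
  {"jaw": 0},
  {"jaw": 0},
  {"jaw": 0},
])

```text
schema error: expected keys tx, ty, tz, rx, ry, rz, jaw
```

Emit:
send_rows([
  {"tx": 0, "ty": 0, "tz": 0, "rx": 0, "ry": 0, "rz": 0, "jaw": 0.5},
  {"tx": 0, "ty": 0, "tz": 0, "rx": 0, "ry": 0, "rz": 0, "jaw": 0},
  {"tx": 0, "ty": 0, "tz": 0, "rx": 0, "ry": 0, "rz": 0, "jaw": 0},
  {"tx": 0, "ty": 0, "tz": 0, "rx": 0, "ry": 0, "rz": 0, "jaw": 0},
  {"tx": 0, "ty": 0, "tz": 0, "rx": 0, "ry": 0, "rz": 0, "jaw": 0},
])

```text
time: 4.82
position: [0.5711, -0.2269, 0.073]
tool_rot: [[0.001, 1.0, 0.0], [1.0, -0.001, -0.0], [-0.0, 0.0, -1.0]]
wrist_force: [0.1, -0.2, 0.3]
finger_gap: 0.0414
finger_force: 0.0
```

Emit:
send_rows([
  {"tx": 0, "ty": 0, "tz": 0, "rx": 0, "ry": 0, "rz": 0, "jaw": 0},
  {"tx": 0, "ty": 0, "tz": 0, "rx": 0, "ry": 0, "rz": 0, "jaw": 0},
  {"tx": 0, "ty": 0, "tz": 0, "rx": 0, "ry": 0, "rz": 0, "jaw": 0},
  {"tx": 0, "ty": 0, "tz": 0, "rx": 0, "ry": 0, "rz": 0, "jaw": 0},
  {"tx": 0, "ty": 0, "tz": 0, "rx": 0, "ry": 0, "rz": 0, "jaw": 0},
])

```text
time: 5.45
position: [0.5695, -0.2268, 0.0723]
tool_rot: [[0.001, 1.0, -0.003], [1.0, -0.001, 0.0], [0.0, -0.003, -1.0]]
wrist_force: [-4.9, -1.8, 1.9]
finger_gap: 0.0076
finger_force: 30.0
```

Emit:
send_rows([
  {"tx": 0, "ty": 0, "tz": -0.06, "rx": 0, "ry": 0, "rz": 0, "jaw": 0},
  {"tx": 0, "ty": 0, "tz": -0.13, "rx": 0, "ry": 0, "rz": 0, "jaw": 0},
  {"tx": 0, "ty": 0, "tz": -0.2, "rx": 0, "ry": 0, "rz": 0, "jaw": 0},
  {"tx": 0, "ty": 0, "tz": -0.26, "rx": 0, "ry": 0, "rz": 0, "jaw": 0},
  {"tx": 0, "ty": 0, "tz": -0.28, "rx": 0, "ry": 0, "rz": 0, "jaw": 0},
])

```text
time: 6.08
position: [0.5695, -0.2268, 0.1149]
tool_rot: [[0.001, 1.0, -0.003], [1.0, -0.001, 0.0], [0.0, -0.003, -1.0]]
wrist_force: [-5.8, -3.4, -5.3]
finger_gap: 0.0077
finger_force: 30.0
```

Emit:
send_rows([
  {"tx": 0, "ty": 0, "tz": -0.01, "rx": 0, "ry": 0, "rz": 0, "jaw": 0},
  {"tx": 0, "ty": 0, "tz": -0.02, "rx": 0, "ry": 0, "rz": 0, "jaw": 0},
  {"tx": 0, "ty": 0, "tz": -0.02, "rx": 0, "ry": 0, "rz": 0, "jaw": 0},
  {"tx": 0, "ty": 0, "tz": -0.02, "rx": 0, "ry": 0, "rz": 0, "jaw": 0},
  {"tx": 0, "ty": 0, "tz": -0.02, "rx": 0, "ry": 0, "rz": 0, "jaw": 0},
])

```text
time: 6.7
position: [0.5695, -0.2268, 0.1173]
tool_rot: [[0.001, 1.0, -0.003], [1.0, -0.001, 0.0], [0.0, -0.003, -1.0]]
wrist_force: [-4.9, -3.8, -7.0]
finger_gap: 0.008
finger_force: 30.0
```

```bash
python3 - <<'E'
from h import *
p=robot.get_image("scene")
for r in robot.cut_out(p,"wide_plate")[:1]:
    c=cloud(p,r["mask"]);print(r["p"],px(r["at"]),np.percentile(c[:,2],[50,95,99]))
E
```

```text
0.73 [148.008 181.902] [0.09860899 0.13524716 0.13738773]
```

Emit:
send_rows([
  {"tx": 0, "ty": 0, "tz": -0.01, "rx": 0, "ry": 0, "rz": 0, "jaw": 0},
  {"tx": 0, "ty": 0, "tz": -0.01, "rx": 0, "ry": 0, "rz": 0, "jaw": 0},
  {"tx": 0, "ty": 0, "tz": -0.01, "rx": 0, "ry": 0, "rz": 0, "jaw": 0.3},
  {"tx": 0, "ty": 0, "tz": -0.01, "rx": 0, "ry": 0, "rz": 0, "jaw": 1},
  {"tx": 0, "ty": 0, "tz": -0.01, "rx": 0, "ry": 0, "rz": 0, "jaw": 1},
])

```text
time: 7.42
position: [0.5721, -0.227, 0.1204]
tool_rot: [[0.002, 1.0, 0.003], [1.0, -0.002, -0.001], [-0.001, 0.003, -1.0]]
wrist_force: [-0.4, 0.1, 0.1]
finger_gap: 0.0342
finger_force: 0.0
```

Emit:
send_rows([
  {"tx": 0, "ty": 0, "tz": 0, "rx": 0, "ry": 0, "rz": 0, "jaw": 1},
  {"tx": 0, "ty": 0, "tz": -0.1, "rx": 0, "ry": 0, "rz": 0, "jaw": 1},
  {"tx": 0, "ty": 0, "tz": -0.3, "rx": 0, "ry": 0, "rz": 0, "jaw": 1},
  {"tx": 0, "ty": 0, "tz": -0.6, "rx": 0, "ry": 0, "rz": 0, "jaw": 1},
  {"tx": 0, "ty": 0, "tz": -0.7, "rx": 0, "ry": 0, "rz": 0, "jaw": 1},
])

```text
time: 8.05
position: [0.5725, -0.2275, 0.228]
tool_rot: [[0.002, 1.0, 0.005], [1.0, -0.002, -0.002], [-0.002, 0.005, -1.0]]
wrist_force: [-0.5, -0.7, -0.8]
finger_gap: 0.0844
finger_force: 0.0
```

```bash
python3 - <<'E'
from h import *
p=robot.get_image("scene")
for r in robot.cut_out(p,"wide_plate")[:1]:
    c=cloud(p,r["mask"]);print(r["p"],px(r["at"]),np.percentile(c[:,2],[50,95,99]))
plan((.53,0,.2),154)
E
```

```text
0.76 [146.72  178.416] [0.10316243 0.13614627 0.13798411]
t 8.15 pos [ 0.5719 -0.2273  0.2265] F [-0.5 -0.3 -1.8] gap 0.0872 shift [ 1.515 -0.282  0.173] turn [ 0.002  0.002 -0.712]
```

Emit:
send_rows([
  {"tx": 0.25, "ty": -0.06, "tz": 0, "rx": 0, "ry": 0, "rz": -0.1, "jaw": 1},
  {"tx": 0.5, "ty": -0.12, "tz": 0, "rx": 0, "ry": 0, "rz": -0.2, "jaw": 1},
  {"tx": 0.75, "ty": -0.18, "tz": 0, "rx": 0, "ry": 0, "rz": -0.3, "jaw": 1},
  {"tx": 0.95, "ty": -0.24, "tz": 0, "rx": 0, "ry": 0, "rz": -0.4, "jaw": 1},
  {"tx": 1, "ty": -0.28, "tz": 0, "rx": 0, "ry": 0, "rz": -0.5, "jaw": 1},
])

```text
time: 8.78
position: [0.5275, -0.075, 0.2225]
tool_rot: [[-0.711, 0.703, -0.003], [0.703, 0.711, 0.001], [0.003, -0.002, -1.0]]
wrist_force: [0.4, -1.5, -0.0]
finger_gap: 0.0877
finger_force: 0.0
```

Emit:
send_rows([
  {"tx": 0.1, "ty": 0.1, "tz": 0, "rx": 0, "ry": 0, "rz": -0.1, "jaw": 1},
  {"tx": 0.2, "ty": 0.2, "tz": 0, "rx": 0, "ry": 0, "rz": -0.2, "jaw": 1},
  {"tx": 0.3, "ty": 0.3, "tz": 0, "rx": 0, "ry": 0, "rz": -0.21, "jaw": 1},
  {"tx": 0.35, "ty": 0.35, "tz": 0, "rx": 0, "ry": 0, "rz": -0.21, "jaw": 1},
  {"tx": 0.35, "ty": 0.35, "tz": 0, "rx": 0, "ry": 0, "rz": -0.21, "jaw": 1},
])

```text
time: 9.4
position: [0.5288, -0.0022, 0.2234]
tool_rot: [[-0.898, 0.441, -0.001], [0.441, 0.898, -0.0], [0.001, -0.001, -1.0]]
wrist_force: [0.6, -0.5, 0.2]
finger_gap: 0.0878
finger_force: 0.0
```

```bash
cat > clip.py <<'E'
from h import *
np.set_printoptions(precision=4,suppress=True)
p=robot.get_image("wrist"); save(p,"w2.png",s=1.4)
for r in robot.cut_out(p,"clip")[:3]:
    c=cloud(p,r["mask"]);t=c[c[:,2]>.015]
    if len(t)>50:
        col=np.median(p["pixels"][r["mask"]],0)
        m,v=t[:,:2].mean(0),np.linalg.eigh(np.cov(t[:,:2].T))[1][:,1]
        print("mask",round(r["p"],2),px(r["at"]),col,len(t),"z95",np.percentile(t[:,2],95),"mean",m,"pca yaw",np.degrees(np.arctan2(v[1],v[0])),"rect",[np.round(x,1) for x in cv2.minAreaRect((t[:,:2]*1000).astype(np.float32))])
for o in("clip","clip_grip","clip_mouth"):
    for r in robot.landmark_of(p,o)[:2]:
        u=px(r["at"]);print(o,round(r["p"],2),u,world(p,u,z=.012),world(p,u,dep(p,u)))
plan((.51,0,.2),154)
E
python3 clip.py
```

```text
mask 0.93 [116.816 151.494] [147.  15.  10.] 1918 z95 0.02423447733450057 mean [ 0.4373 -0.1316] pca yaw 94.10465214000227 rect [array([ 437.5, -135.8]), array([ 58.1, 107.8]), np.float64(2.4)]
mask 0.65 [270.872  65.604] [158.  17.  12.] 2106 z95 0.02441256655330233 mean [0.4274 0.0379] pca yaw 101.71976480095279 rect [array([433.7,  41.4]), array([ 56.2, 104.7]), np.float64(23.4)]
clip 0.79 [275.184 207.816] [ 0.5525 -0.0206  0.012 ] [ 0.5499 -0.0191  0.0232]
clip 0.7 [272.608  66.612] [0.4302 0.0374 0.012 ] [0.4312 0.0372 0.0235]
clip_mouth 0.96 [268.8   235.116] [ 0.5761 -0.0398  0.012 ] [ 0.58   -0.0422 -0.0007]
clip_mouth 0.88 [148.904 136.92 ] [ 0.4347 -0.0989  0.012 ] [ 0.4337 -0.1034 -0.0009]
t 9.65 pos [ 0.5292 -0.0032  0.2241] F [-0.4 -0.5  0.1] gap 0.0877 shift [ 0.124 -0.038  0.161] turn [-0.    -0.    -0.003]
```

View pics/w2.png

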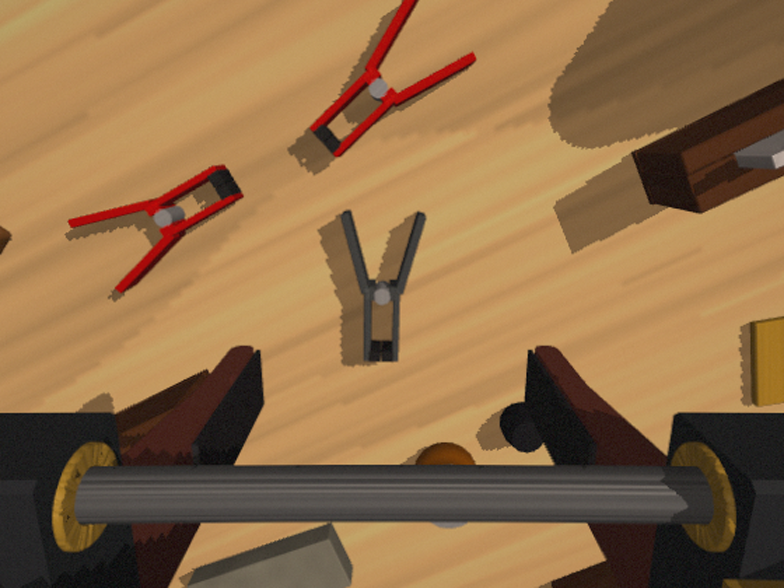

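The wrist view shows the dark clip upright in the picture: handle ends at px (248,152) and (300,154), pivot (273,211), jaw tips (272,256). I'll compute its axis from these.

```bash
python3 - <<'E'
from h import *
np.set_printoptions(precision=4,suppress=True)
p=robot.get_image("wrist")
m=np.zeros((420,560),bool);m[145:265,235:315]=1
c=cloud(p,m);t=c[(c[:,2]>.017)]
k=t[:,:2]
# symmetric axis: from handle/jaw pixel marks
H=[world(p,u,z=.024)[:2] for u in((247.9,152.5),(300,153.6))];P=world(p,(273,211),z=.024)[:2];J=world(p,(272,256),z=.024)[:2]
print(H,P,J,"len",np.linalg.norm(J-np.mean(H,0)),"spread",np.linalg.norm(H[0]-H[1]))
a=J-np.mean(H,0);a/=np.linalg.norm(a);print("yaw",np.degrees(np.arctan2(a[1],a[0])),"ztop",np.percentile(t[:,2],[50,95]))
n=np.array([-a[1],a[0]]);s=(k-J)@a;l=(k-J)@n
for lo in range(-115,5,15):
    q=l[(s*1000>lo)&(s*1000<=lo+15)];print(lo,q.size,q.min()*1e3 if q.size else 0,q.max()*1e3 if q.size else 0)
print("extent",s.min(),s.max(),"grip(62+50 span; 15 ahead of handle ends)",J+a*(s.min()+.015), J+a*(s.max()-.097))
E
```

```text
[array([ 0.49 , -0.019]), array([0.5129, 0.0252])] [ 0.5525 -0.0235] [ 0.5953 -0.046 ] len 0.10587006291981592 spread 0.049763485421589565
yaw -27.614205577125848 ztop [0.0232 0.0245]
-115 100 -28.752927678223454 28.991649968252084
-100 215 -26.845068717473982 28.15510258620694
-85 204 -22.958945179437237 23.935049971839078
-70 216 -19.06038690162911 19.491974762961906
-55 335 -14.981967062089812 15.969641405607222
-40 143 -11.83799367444493 13.430918151891676
-25 136 -11.658384783478343 13.138425136017117
-10 251 -11.530510385920072 13.430839092110675
extent -0.10702159767228712 0.0018264746466874204 grip(62+50 span; 15 ahead of handle ends) [ 0.5137 -0.0033] [ 0.5109 -0.0019]
```

```bash
python3 -c "
from h import *
plan((.5125,-.001,.005),152.4)"
```

```text
t 9.7 pos [ 0.5293 -0.0032  0.2241] F [0.4 0.3 0.8] gap 0.0875 shift [ 0.107 -0.036  1.461] turn [-0.     0.     0.015]
```

Emit:
send_rows([
  {"tx": 0.05, "ty": -0.02, "tz": 0.3, "rx": 0, "ry": 0, "rz": 0.01, "jaw": 1},
  {"tx": 0.1, "ty": -0.035, "tz": 0.6, "rx": 0, "ry": 0, "rz": 0.015, "jaw": 1},
  {"tx": 0.107, "ty": -0.035, "tz": 0.85, "rx": 0, "ry": 0, "rz": 0.015, "jaw": 1},
  {"tx": 0.107, "ty": -0.035, "tz": 1, "rx": 0, "ry": 0, "rz": 0.015, "jaw": 1},
  {"tx": 0.107, "ty": -0.035, "tz": 1, "rx": 0, "ry": 0, "rz": 0.015, "jaw": 1},
])

```text
time: 10.32
position: [0.5114, -0.0005, 0.0728]
tool_rot: [[-0.887, 0.463, -0.003], [0.463, 0.887, 0.0], [0.003, -0.002, -1.0]]
wrist_force: [0.1, -0.9, -0.5]
finger_gap: 0.0877
finger_force: 0.0
```

```bash
python3 - <<'E'
from h import *
p=robot.get_image("wrist"); save(p,"w3.png",s=1.2)
plan((.5125,-.001,.005),152.4)
E
```

```text
t 10.38 pos [ 5.123e-01 -5.000e-04  7.400e-02] F [0.7 0.6 0.4] gap 0.0877 shift [-0.003 -0.002  0.46 ] turn [-0.    -0.001  0.   ]
```

View pics/w3.png

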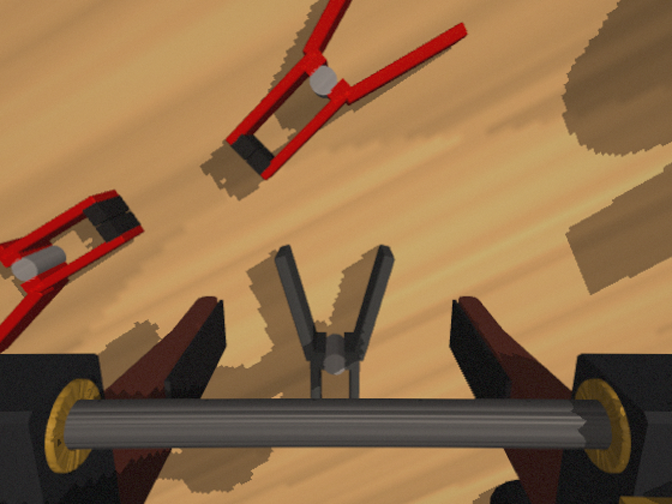

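The view shows the clip centred between the fingers (handles at px (236,212) and (319,212), fingers mid-column about 280). I'll descend and squeeze.

Emit:
send_rows([
  {"tx": 0, "ty": 0, "tz": 0.15, "rx": 0, "ry": 0, "rz": 0, "jaw": 1},
  {"tx": 0, "ty": 0, "tz": 0.3, "rx": 0, "ry": 0, "rz": 0, "jaw": 1},
  {"tx": 0, "ty": 0, "tz": 0.4, "rx": 0, "ry": 0, "rz": 0, "jaw": 1},
  {"tx": 0, "ty": 0, "tz": 0.45, "rx": 0, "ry": 0, "rz": 0, "jaw": 1},
  {"tx": 0, "ty": 0, "tz": 0.46, "rx": 0, "ry": 0, "rz": 0, "jaw": 0.6},
])

```text
time: 11.0
position: [0.5128, -0.0003, 0.0053]
tool_rot: [[-0.887, 0.462, 0.0], [0.462, 0.887, 0.0], [-0.0, 0.0, -1.0]]
wrist_force: [-0.3, -0.1, 0.1]
finger_gap: 0.0807
finger_force: 0.0
```

Emit:
send_rows([
  {"tx": 0, "ty": 0, "tz": 0, "rx": 0, "ry": 0, "rz": 0, "jaw": 0},
  {"tx": 0, "ty": 0, "tz": 0, "rx": 0, "ry": 0, "rz": 0, "jaw": 0},
  {"tx": 0, "ty": 0, "tz": 0, "rx": 0, "ry": 0, "rz": 0, "jaw": 0},
  {"tx": 0, "ty": 0, "tz": 0, "rx": 0, "ry": 0, "rz": 0, "jaw": 0},
  {"tx": 0, "ty": 0, "tz": 0, "rx": 0, "ry": 0, "rz": 0, "jaw": 0},
])

```text
time: 11.62
position: [0.5125, -0.0003, 0.0056]
tool_rot: [[-0.887, 0.462, -0.0], [0.462, 0.887, -0.0], [-0.0, -0.0, -1.0]]
wrist_force: [-2.5, -2.3, 6.9]
finger_gap: 0.0316
finger_force: 10.2
```

Emit:
send_rows([
  {"tx": 0, "ty": 0, "tz": 0, "rx": 0, "ry": 0, "rz": 0, "jaw": 0},
  {"tx": 0, "ty": 0, "tz": 0, "rx": 0, "ry": 0, "rz": 0, "jaw": 0},
  {"tx": 0, "ty": 0, "tz": 0, "rx": 0, "ry": 0, "rz": 0, "jaw": 0},
  {"tx": 0, "ty": 0, "tz": 0, "rx": 0, "ry": 0, "rz": 0, "jaw": 0},
  {"tx": 0, "ty": 0, "tz": 0, "rx": 0, "ry": 0, "rz": 0, "jaw": 0},
])

```text
time: 12.25
position: [0.5124, -0.0004, 0.0056]
tool_rot: [[-0.887, 0.462, -0.0], [0.462, 0.887, -0.0], [0.0, -0.0, -1.0]]
wrist_force: [-2.4, -1.8, 6.5]
finger_gap: 0.027
finger_force: 29.5
```

Emit:
send_rows([
  {"tx": 0, "ty": 0, "tz": -0.1, "rx": 0, "ry": 0, "rz": 0, "jaw": 0},
  {"tx": 0, "ty": 0, "tz": -0.3, "rx": 0, "ry": 0, "rz": 0, "jaw": 0},
  {"tx": 0, "ty": 0, "tz": -0.55, "rx": 0, "ry": 0, "rz": 0, "jaw": 0},
  {"tx": 0, "ty": 0, "tz": -0.75, "rx": 0, "ry": 0, "rz": 0, "jaw": 0},
  {"tx": 0, "ty": 0, "tz": -0.8, "rx": 0, "ry": 0, "rz": 0, "jaw": 0},
])

```text
time: 12.88
position: [0.5138, -0.0002, 0.1275]
tool_rot: [[-0.887, 0.462, 0.004], [0.462, 0.887, -0.0], [-0.004, 0.002, -1.0]]
wrist_force: [-0.6, 0.2, -1.0]
finger_gap: 0.0268
finger_force: 29.4
```

```bash
python3 - <<'E'
from h import *
p=robot.get_image("scene"); save(p,"s2.png",(120,120,320,270),3.9)
plan((.571,-.04,.126),90)
E
```

```text
t 12.92 pos [ 5.135e-01 -2.000e-04  1.271e-01] F [ 0.9 -0.5 -0.1] gap 0.0266 shift [-0.463 -0.058  0.009] turn [0.002 0.001 0.694]
```

View pics/s2.png

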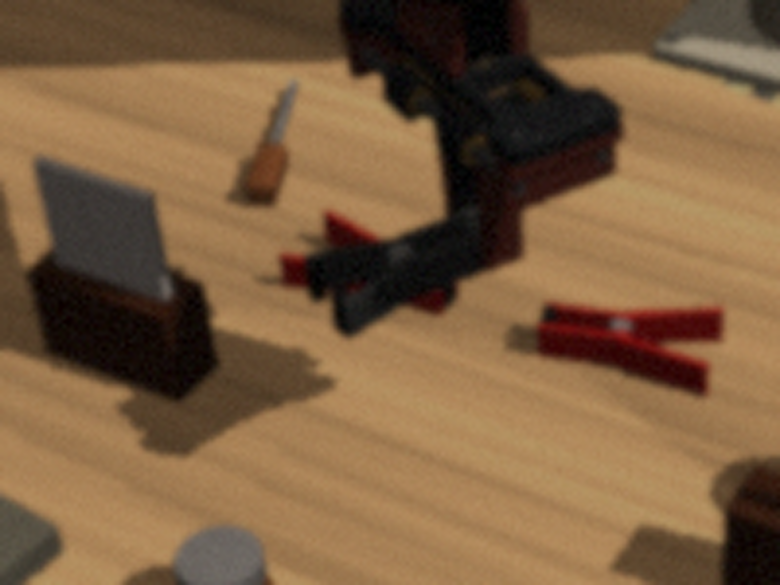

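The view shows the clip held open in the air (jaws at crop px (330,290)), with the plate fully up in its holder. Next I'll turn it to face the +y edge.

Emit:
send_rows([
  {"tx": -0.1, "ty": -0.01, "tz": 0, "rx": 0, "ry": 0, "rz": 0.11, "jaw": 0},
  {"tx": -0.2, "ty": -0.02, "tz": 0, "rx": 0, "ry": 0, "rz": 0.22, "jaw": 0},
  {"tx": -0.3, "ty": -0.04, "tz": 0, "rx": 0, "ry": 0, "rz": 0.33, "jaw": 0},
  {"tx": -0.4, "ty": -0.05, "tz": 0, "rx": 0, "ry": 0, "rz": 0.44, "jaw": 0},
  {"tx": -0.46, "ty": -0.06, "tz": 0, "rx": 0, "ry": 0, "rz": 0.55, "jaw": 0},
])

```text
time: 13.55
position: [0.5693, -0.0404, 0.1237]
tool_rot: [[-0.219, 0.976, -0.002], [0.976, 0.219, 0.0], [0.001, -0.002, -1.0]]
wrist_force: [0.0, 0.1, -2.0]
finger_gap: 0.027
finger_force: 29.4
```

Emit:
send_rows([
  {"tx": 0, "ty": 0, "tz": 0.05, "rx": 0, "ry": 0, "rz": 0.08, "jaw": 0},
  {"tx": 0, "ty": 0, "tz": 0.1, "rx": 0, "ry": 0, "rz": 0.14, "jaw": 0},
  {"tx": 0, "ty": 0, "tz": 0.15, "rx": 0, "ry": 0, "rz": 0.14, "jaw": 0},
  {"tx": 0, "ty": 0, "tz": 0.2, "rx": 0, "ry": 0, "rz": 0.14, "jaw": 0},
  {"tx": 0, "ty": 0, "tz": 0.2, "rx": 0, "ry": 0, "rz": 0.14, "jaw": 0},
])

```text
time: 14.18
position: [0.5689, -0.04, 0.0942]
tool_rot: [[-0.008, 1.0, -0.002], [1.0, 0.008, 0.0], [0.0, -0.002, -1.0]]
wrist_force: [-0.0, -0.1, -1.2]
finger_gap: 0.027
finger_force: 29.4
```

```bash
cat > chk.py <<'E'
from h import *
np.set_printoptions(precision=4,suppress=True)
import sys
for n in("wrist","top","scene"):
    p=robot.get_image(n)
    if n==sys.argv[1]: save(p,sys.argv[2],eval(sys.argv[3]) if len(sys.argv)>3 else None,float(sys.argv[4]) if len(sys.argv)>4 else 1.4)
    z={"clip":.125,"clip_grip":.1,"clip_mouth":.1,"wide_plate_left":.1,"wide_plate_top":.136}
    for o in z:
        for r in robot.landmark_of(p,o)[:1]:
            u=px(r["at"]);print(n,o,round(r["p"],2),u,"plane",world(p,u,z=z[o]),"depth",world(p,u,dep(p,u)))
    c=cloud(p,p["z_map"]>0) if n!="scene" else cloud(p,robot.cut_out(p,"clip")[0]["mask"])
    q=c[(abs(c[:,0]-.571)<.035)&(c[:,1]<-.08)&(c[:,1]>-.3)&(c[:,2]>.08)]
    for lo in np.arange(-.28,-.08,.01):
        w=q[(q[:,1]>=lo)&(q[:,1]<lo+.01)]
        if len(w)>3: print(n,round(lo,3),len(w),"x",w[:,0].min(),w[:,0].max(),"z",np.percentile(w[:,2],[5,50,95]))
plan((.571,-.107,.095),90)
E
python3 chk.py wrist w4.png
```

```text
wrist clip 0.66 [60.704 98.196] plane [0.4971 0.0347 0.125 ] depth [0.4402 0.0353 0.0227]
wrist clip_mouth 0.95 [ 72.8   144.396] plane [0.4852 0.017  0.1   ] depth [0.4308 0.0061 0.    ]
wrist -0.14 21 x 0.5431644989953796 0.5831085033650695 z [0.0868 0.0879 0.0888]
wrist -0.13 58 x 0.5433587340357162 0.591636922460651 z [0.0882 0.0906 0.0964]
wrist -0.12 133 x 0.5459975259059463 0.589128472448554 z [0.089  0.0968 0.1056]
wrist -0.11 528 x 0.5491007623470932 0.5868162519892193 z [0.0919 0.1107 0.1119]
wrist -0.1 831 x 0.552152736601578 0.5844459572707315 z [0.1031 0.1112 0.1122]
wrist -0.09 882 x 0.554938810781734 0.5831145537452983 z [0.1096 0.1114 0.1123]
top clip 0.77 [301.672 275.52 ] plane [0.4215 0.0345 0.125 ] depth [0.4206 0.0307 0.0194]
top clip_grip 0.74 [279.496 279.3  ] plane [0.4129 0.0863 0.1   ] depth [ 0.4112  0.0874 -0.0018]
top clip_mouth 0.71 [311.024 268.086] plane [0.4387 0.0111 0.1   ] depth [ 0.4393  0.0054 -0.0008]
top wide_plate_left 0.77 [393.288 214.116] plane [ 0.5661 -0.1905  0.1   ] depth [ 0.5176 -0.0952  0.508 ]
top wide_plate_top 0.62 [326.312 162.20
[... 946 characters left out ...]
15285024374 0.605710327685579 z [0.4297 0.457  0.491 ]
scene clip 0.73 [197.176 199.29 ] plane [ 0.6038 -0.0569  0.125 ] depth [ 0.5829 -0.0747  0.1036]
scene clip_grip 0.76 [216.496 201.516] plane [ 0.5664 -0.0367  0.1   ] depth [ 0.5788 -0.0272  0.1124]
scene clip_mouth 0.88 [188.72  186.102] plane [ 0.5495 -0.1217  0.1   ] depth [ 0.6566 -0.0278  0.2045]
scene wide_plate_left 0.91 [157.584 181.986] plane [ 0.5696 -0.1932  0.1   ] depth [ 0.5726 -0.1901  0.103 ]
scene wide_plate_top 0.63 [144.2   164.598] plane [ 0.5678 -0.2251  0.136 ] depth [ 0.5684 -0.2245  0.1366]
t 15.12 pos [ 0.5695 -0.0401  0.0951] F [ 0.4  0.3 -1.4] gap 0.027 shift [-0.446  0.007  0.001] turn [-0.    -0.     0.004]
```

View pics/w4.png

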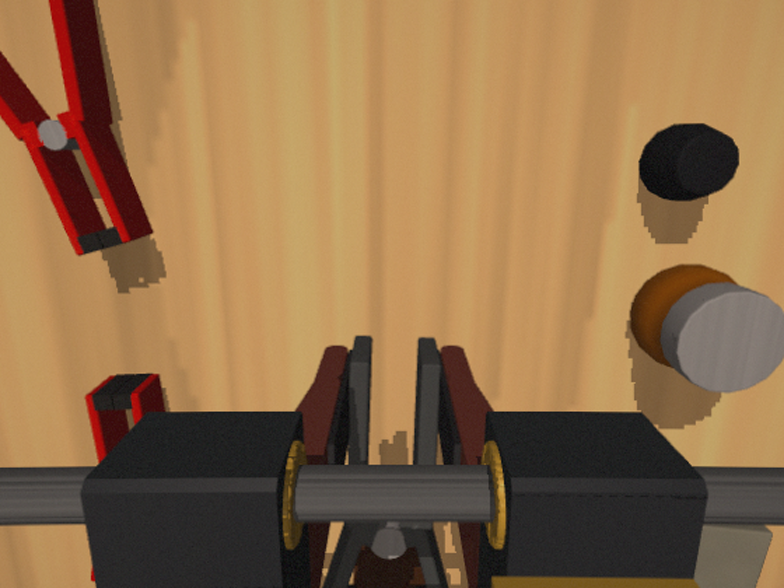

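The wrist view shows the handles parallel in the fingers (px ~257 and 306), with the clip aligned straight along the tool. The jaw middle is at x≈0.5675 and the plate's at 0.570, so I'll shift 2.5 mm and approach to just short of the edge.

Emit:
send_rows([
  {"tx": -0.06, "ty": 0.016, "tz": 0, "rx": 0, "ry": 0, "rz": 0.004, "jaw": 0},
  {"tx": -0.14, "ty": 0.016, "tz": 0, "rx": 0, "ry": 0, "rz": 0.004, "jaw": 0},
  {"tx": -0.2, "ty": 0.016, "tz": 0, "rx": 0, "ry": 0, "rz": 0.004, "jaw": 0},
  {"tx": -0.24, "ty": 0.016, "tz": 0, "rx": 0, "ry": 0, "rz": 0.004, "jaw": 0},
  {"tx": -0.25, "ty": 0.016, "tz": 0, "rx": 0, "ry": 0, "rz": 0.004, "jaw": 0},
])

```text
time: 15.75
position: [0.5721, -0.0782, 0.0951]
tool_rot: [[0.001, 1.0, -0.0], [1.0, -0.001, 0.0], [0.0, -0.0, -1.0]]
wrist_force: [0.0, -1.0, -1.3]
finger_gap: 0.0272
finger_force: 29.4
```

```bash
python3 - <<'E'
from h import *
np.set_printoptions(precision=4,suppress=True)
p=robot.get_image("scene");save(p,"s3.png",(120,130,260,235),5.6)
t=robot.get_image("top")
for n,q in(("scene",p),("top",t)):
    w=cloud(q,q["z_map"]>0);w=w[(abs(w[:,0]-.571)<.04)&(w[:,1]>-.29)&(w[:,1]<-.07)&(w[:,2]>.085)&(w[:,2]<.145)]
    for lo in np.arange(-.2,-.07,.01):
        k=w[(w[:,1]>=lo)&(w[:,1]<lo+.01)]
        if len(k)>3: print(n,round(lo,3),len(k),np.percentile(k[:,0],[1,99]),np.percentile(k[:,2],[5,50,99]))
plan((.572,-.107,.095),90)
E
```

```text
scene -0.2 36 [0.57   0.5753] [0.0879 0.1042 0.1366]
scene -0.18 12 [0.591  0.5945] [0.0933 0.1034 0.1137]
scene -0.17 34 [0.5891 0.596 ] [0.0914 0.1013 0.1145]
scene -0.16 33 [0.5878 0.5938] [0.0907 0.102  0.1124]
scene -0.15 33 [0.5855 0.5915] [0.0904 0.1016 0.1106]
scene -0.14 24 [0.5828 0.5877] [0.0916 0.0973 0.1085]
scene -0.13 21 [0.5811 0.5875] [0.0911 0.097  0.1062]
scene -0.12 19 [0.5647 0.5863] [0.0902 0.0989 0.1066]
scene -0.11 27 [0.5817 0.5867] [0.0909 0.099  0.1129]
scene -0.1 11 [0.5826 0.5869] [0.0931 0.1047 0.1136]
scene -0.09 84 [0.5565 0.5976] [0.1001 0.1192 0.1429]
scene -0.08 137 [0.5564 0.5988] [0.0969 0.1175 0.1443]
t 15.85 pos [ 0.5721 -0.0777  0.0952] F [-0.7 -0.6 -1.3] gap 0.0273 shift [-0.195 -0.001  0.001] turn [-0. -0. -0.]
```

View pics/s3.png

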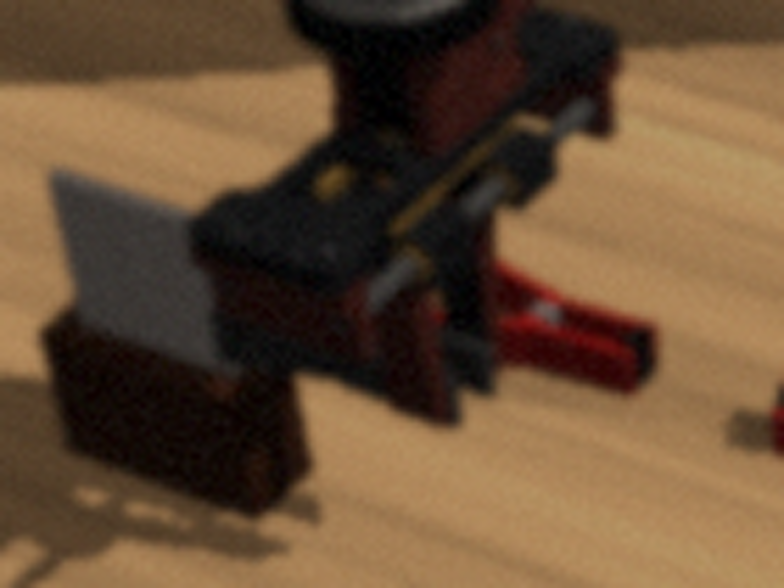

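The view shows the jaws at the plate's edge (crop px (220,345)), level with the plate above the holder. The jaw tips are at y≈-0.175 and centred at x≈0.572, against the plate at 0.5705 and its edge at -0.1855. I'll slide in about 32 mm.

Emit:
send_rows([
  {"tx": -0.03, "ty": -0.008, "tz": 0, "rx": 0, "ry": 0, "rz": 0, "jaw": 0},
  {"tx": -0.08, "ty": -0.008, "tz": 0, "rx": 0, "ry": 0, "rz": 0, "jaw": 0},
  {"tx": -0.14, "ty": -0.008, "tz": 0, "rx": 0, "ry": 0, "rz": 0, "jaw": 0},
  {"tx": -0.19, "ty": -0.008, "tz": 0, "rx": 0, "ry": 0, "rz": 0, "jaw": 0},
  {"tx": -0.21, "ty": -0.008, "tz": 0, "rx": 0, "ry": 0, "rz": 0, "jaw": 0},
])

```text
time: 16.48
position: [0.571, -0.1098, 0.0952]
tool_rot: [[0.001, 1.0, 0.0], [1.0, -0.001, -0.0], [-0.0, 0.0, -1.0]]
wrist_force: [-0.0, 0.0, -1.5]
finger_gap: 0.0265
finger_force: 29.4
```

Emit:
send_rows([
  {"tx": 0, "ty": 0, "tz": 0, "rx": 0, "ry": 0, "rz": 0, "jaw": 0},
  {"tx": 0, "ty": 0, "tz": 0, "rx": 0, "ry": 0, "rz": 0, "jaw": 0},
  {"tx": 0, "ty": 0, "tz": 0, "rx": 0, "ry": 0, "rz": 0, "jaw": 0},
  {"tx": 0, "ty": 0, "tz": 0, "rx": 0, "ry": 0, "rz": 0, "jaw": 0},
  {"tx": 0, "ty": 0, "tz": 0, "rx": 0, "ry": 0, "rz": 0, "jaw": 0},
])

```text
time: 17.1
position: [0.571, -0.109, 0.0952]
tool_rot: [[-0.0, 1.0, 0.0], [1.0, 0.0, -0.0], [-0.0, 0.0, -1.0]]
wrist_force: [-0.5, 0.3, -1.5]
finger_gap: 0.0273
finger_force: 29.4
```

```bash
python3 - <<'E'
from h import *
np.set_printoptions(precision=4,suppress=True)
p=robot.get_image("scene");save(p,"s4.png",(120,130,260,235),5.6)
w=cloud(p,p["z_map"]>0);w=w[(abs(w[:,0]-.571)<.04)&(w[:,1]>-.29)&(w[:,1]<-.1)&(w[:,2]>.085)&(w[:,2]<.145)]
for lo in np.arange(-.28,-.12,.01):
    k=w[(w[:,1]>=lo)&(w[:,1]<lo+.01)]
    if len(k)>3: print(round(lo,3),len(k),np.percentile(k[:,0],[1,99]),np.percentile(k[:,2],[5,50,99]))
plan((.571,-.109,.095),90)
E
```

```text
-0.27 58 [0.5671 0.5766] [0.0884 0.1139 0.1367]
-0.26 65 [0.5662 0.5766] [0.0877 0.1129 0.1383]
-0.25 63 [0.5686 0.5766] [0.0883 0.1173 0.139 ]
-0.24 62 [0.5676 0.576 ] [0.0883 0.1121 0.1382]
-0.23 22 [0.5726 0.5757] [0.0883 0.1019 0.1269]
-0.21 12 [0.5903 0.5947] [0.0919 0.0986 0.1124]
-0.2 36 [0.5878 0.5949] [0.0914 0.1038 0.1146]
-0.19 34 [0.5864 0.5924] [0.0919 0.102  0.112 ]
-0.18 30 [0.5831 0.5897] [0.0908 0.0993 0.1098]
-0.17 26 [0.5806 0.5872] [0.0911 0.0989 0.108 ]
-0.16 19 [0.5806 0.5848] [0.0906 0.0954 0.1055]
-0.15 26 [0.563  0.5869] [0.0916 0.1002 0.1107]
-0.14 29 [0.5811 0.5863] [0.0922 0.1025 0.1148]
-0.13 7 [0.5832 0.5855] [0.0917 0.0993 0.1134]
-0.12 94 [0.555 0.597] [0.0992 0.1172 0.1417]
t 17.15 pos [ 0.571  -0.109   0.0952] F [ 0.4 -0.2 -0.9] gap 0.0266 shift [ 0.    -0.     0.001] turn [0. 0. 0.]
```

View pics/s4.png

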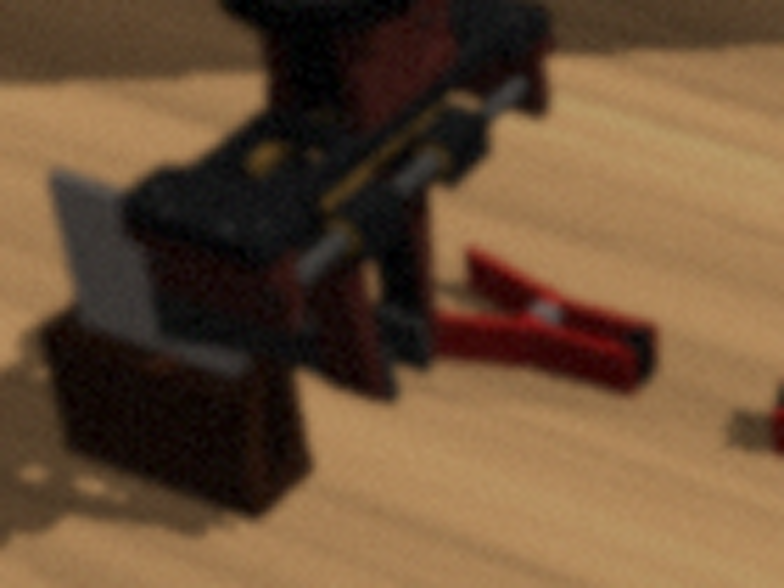

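The near jaw stands in front of the plate (crop px (165,325)), with its tip about 20 mm past the edge. It is above the holder, and the wrist feels only the clip's weight. Handing in.

```bash
python3 -c "
from bench import robot
print(robot.sign_off())"
```

```text
the job is handed in; nothing more can be done
None
```

I pulled the wide plate up to its stop and handed the job in; no verdict came back. The arm is holding the dark clip squeezed fully open in the air around the plate's +y side edge, about 20 mm inside the jaws, with the wrist reading only the clip's weight.

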